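Slide the tall pepper mill back into the row

TASK

The tall pepper mill has been left out on the worktop: push it back into its empty place in the row, midway between the glass storage jar and the utensil crock, with its foot right up against the low upstand. Push with the fingertips, low on its foot, so that it slides along standing and never rocks or tips; do not grip or lift it, and do not knock it. Leave the jar, the crock, the small salt mill and the small bowl where they stand.

Things in the scene. Friction and masses are not known exactly. Their poses are not given: they have to be found in the camera images.
- pepper_mill: tall pepper mill, brown wood, steel finial, 230 mm tall, 0.28 to 0.56 kg, standing loose. Origin: centre of its underside, z up. Round: straight foot 68 mm across and 30 mm high, above it a body 55 mm across narrowing to a waist 40 mm across at 95 mm height, head 54 mm across at 130 to 190 mm. Friction coefficient 0.5 to 0.72: pushed on the foot it slides, pushed above about 45 mm height it can tip.
- upstand: the low fixed upstand (a straight kerb, same orange laminate as the worktop, 20 mm thick, 76 mm high, 1240 mm long) along the far side of the worktop. Origin: centre of its underside; x is across it, away from the robot; y along it. Its near face, which the mill's foot must meet, is at x = -10 mm in this frame, so the centre of the touching mill is at x = -44 mm. The middle of the empty place is at y = 0 in this frame, to within 8 mm.
- jar: bystander: round glass storage jar, white contents, black lid, 100 mm across, 180 mm tall, 1.1 kg, loose, standing in the row just in front of the upstand, on one side of the empty place (either side), its centre about 170 mm from the middle of the place. Origin: centre of the underside.
- crock: bystander: round white ceramic crock with wooden utensils and a whisk standing in it, 100 mm across, 133 mm tall, 245 mm with the utensils, 1.2 kg, loose, in the row on the other side of the empty place, its centre about 170 mm from the middle of the place. Origin: centre of the underside.
- salt_mill: bystander: small salt mill, same brown wood as the tall one but 120 mm tall and 50 mm across, loose, on the worktop about 320 mm to one side of the robot's midline. Origin: centre of the underside.
- bowl: bystander: small white ceramic bowl, 90 mm across, 45 mm tall, loose, on the worktop about 320 mm to the other side of the midline. Origin: centre of the underside.

How it is judged:
At the end, for the whole second after the job is handed in: the tall pepper mill stands upright and at rest on the worktop, its foot within 8 mm of the upstand's near face and its centre within 45 mm of the middle of the empty place; jar, crock, salt mill and bowl each within 15 mm of where they stood (x of pepper_mill in the frame of upstand between -0.052 and -0.038 m and y of pepper_mill in the frame of upstand between -0.045 and 0.045 m and angle between pepper_mill's own z axis and vertical below 0.05 rad and height (world z) of pepper_mill below 0.005 m and linear speed of pepper_mill below 0.03 m/s and distance of each of jar, crock, salt_mill, bowl from where it was at the start of the episode below 0.015 m); the robot touches nothing.
It fails at once if the tall pepper mill rocks or tips more than about 11 degrees, or is lifted off the worktop (angle between pepper_mill's own z axis and vertical above 0.2 rad or height (world z) of pepper_mill above 0.01 m).
It fails at once if the tall pepper mill is gripped (squeezed with more than 25 N) while it is still out on the worktop (contact force between the fingers and pepper_mill above 25 N and x of pepper_mill in the frame of upstand below -0.058 m).
It fails at once if the tall pepper mill is pushed high up instead of low down (fingers against it with the point between the pads more than 100 mm above the worktop) (contact force between the fingers and pepper_mill above 0.5 N and height (world z) of the grasp point above 0.1 m).
It fails at once if the tall pepper mill is knocked: it moves faster than 0.4 m/s (linear speed of pepper_mill above 0.4 m/s).
It fails at once if the jar, the crock, the salt mill or the bowl is shifted by more than 15 mm or tipped (distance of any of jar, crock, salt_mill, bowl from where it was at the start of the episode above 0.015 m or angle between any of jar, crock, salt_mill, bowl's own z axis and vertical above 0.2 rad).
It also fails if it takes over 67 s, if anything falls off the work surface, if the arm or the gripper's body presses on something with over 40 N, if the wrist force passes 120 N, or if a joint passes its speed limit or range.

ROBOT

A 6-joint arm with a two-finger parallel gripper is mounted at the origin on the work surface. World frame = base frame: x ahead of the robot, y to its left, z up, the work surface at z = 0. Lengths are in m, angles in rad, forces in N, time in s.
With the tool pointing down it reaches from about 0.225 to 0.875 m from the base axis. Payload 3.4 kg.
Tool frame: the origin (TCP) lies at the very end of the fingers, on their centre line; the grasp point (between the pads) lies 19 mm behind it (manip.grasp_offset is the distance from the TCP to the grasp point, in m); x points along the fingers, y is the direction in which the jaws open and shut, and the axes are right-handed (so a half turn about x gives the same grasp; the last joint's range is limited). The gripper opens to 85 mm and grips with 20 to 120 N. Pads are 22 mm wide; open, the fingers measure 114 mm over their backs; the gripper's body (76 mm by 85 mm) begins 54 mm behind the grasp point. The pads swing forward as they close: fully open they stand 13 mm farther back than shut.
Start: joints at [-1.359, 0.276, 1.505, -0, 1.361, -0.121], TCP at [0.188, -0.543, 0.231] pointing down, gripper open.
Joint ranges: [-2.89, 2.89], [-0.75, 2.08], [0.22, 2.7], [-1.18, 4.32], [0.11, 2.71], [-2.7, 2.7]. Speed limits (rad/s): [2.57, 2.57, 3.14, 3.14, 3.14, 3.14].

INTERFACE

Orientations are given as a unit quaternion [w, x, y, z].
In Python, from rig import manip gives the robot as it stands.
- The arm moves only by the tool step_arm, never from a script. Its argument "increments" is a list of rows, each an object with "grip": the opening, from 0 (shut) to 1 (fully open); "delta_pos": the shift along the world's x, y, z in m, a list of three; "twist": the turn about the world's z in degrees. A call has 1 to 10 rows; each row shifts and turns the commanded pose from where the row before left it; what a row does not reach is not made up. A row lasts 1/12 s, in which the tool goes at most 41.7 mm and 7.16 degrees, less where a joint would pass 70% of its speed; a pose out of reach is approached as far as the arm can. A call with a gripper value outside its range is refused whole. The fingers move at their own pace and stop on an object; "force" is the grip in N (left out, the last holds). Time passes only in rows, so rows that do not move let the fingers close. It gives the time, the measured TCP pose, the force and the opening at its end, in the units of the state.
- manip.get_state(): the state, without advancing time (a new reading comes with each control period).
- manip.get_image(name): name is "side" or "top" or "wrist"; returns a dict with "img" (420x560x3 uint8, red, green, blue), "fx", "fy", "cx", "cy" (pixels), "rvec" (rotation vector, rad) and "tvec" (3), from world to camera coordinates, as OpenCV has them; the wrist camera has in their place "mount" (4x4, takes a point from camera to tool coordinates, whose origin is the TCP and whose axes are the tool frame's). Camera axes: x right, y down, z forward; pixel columns grow to the right and rows downward; lengths in m; the calibration is good to about 2 mm. A picture is of the moment at which its call begins: read the wrist's pose just before it. There is no depth.
- manip.sign_off(): hands the job in, once; it reports no verdict.
The state is a dict: "clock": time; "qpos": joint angles; "qd": joint speeds; "effort": joint torques, N m; "position": TCP position; "ee_rot": TCP orientation; "contact_force": force on the tool from outside, world axes, zero at the start; "moment": the same for the moment, N m; "width": finger opening in m.
Only numpy, scipy, OpenCV 4.12 (cv2) and the standard library are available. Lean on these libraries where they do the work, as an engineer would, in place of code of your own. Each camera call takes 0.05 s, during which the arm holds its last target. There are 200 camera calls.

## Working session

There is one attempt and no reset: what is moved stays moved. The work goes in short steps, Python scripts to look and compute and a tool call to move; the robot and the scene stay as the last step left them, time stands still between calls to the robot, and variables do not carry over. Pictures are saved under pics/ and viewed, about 8 in all and at most 12, crops included, and the job is handed in when it is done.

Besides the shell and the picture viewer there is one more tool, called by a JSON object that holds its "api" and its "payload". step_arm: Moves the arm, as the interface text tells. Its arguments: {"type":"object","properties":{"increments":{"type":"array"},"force":{"type":"number"}},"required":["increments"]}

```bash
mkdir -p pics
cat > h.py <<'E'
import numpy as np, cv2
from rig import manip
def snap(n,f):
    d=manip.get_image(n); cv2.imwrite(f'pics/{f}.png',d['img'][:,:,::-1]); np.save(f'pics/{f}.npy',d,allow_pickle=True); return d
def load(f): return np.load(f'pics/{f}.npy',allow_pickle=True).item()
def KRt(d):
    K=np.array([[d['fx'],0,d['cx']],[0,d['fy'],d['cy']],[0,0,1]]); R=cv2.Rodrigues(np.array(d['rvec'],float))[0]
    return K,R,np.array(d['tvec'],float).ravel()
def ray(d,u,v,z):
    K,R,t=KRt(d); c=-R.T@t; r=R.T@np.linalg.inv(K)@[u,v,1]; return c+r*(z-c[2])/r[2]
def proj(d,p):
    K,R,t=KRt(d); q=K@(R@np.array(p,float)+t); return q[:2]/q[2]
E
python3 - <<'E'
from h import *
a=snap('top','t0');b=snap('side','s0')
for d in(a,b):
    K,R,t=KRt(d);print(-R.T@t,d['fx'])
print(manip.get_state())
E
```

```text
[ 0.3974535  -0.00954842  0.90700262] 395.4111368859201
[0.04818261 0.52235632 0.70304953] 425.8156738679557
{'clock': 0.1, 'qpos': array([-1.35901501e+00,  2.76526308e-01,  1.50597928e+00,  2.43629468e-06,
        1.36068544e+00, -1.20984310e-01]), 'qd': array([ 0.00021834, -0.00134535, -0.00325789, -0.00053633,  0.00125279,
        0.00057819]), 'effort': array([ 1.52778270e-03, -4.17701769e+01, -2.46404529e+01, -3.60620579e-04,
        5.79013358e-03,  7.51705642e-06]), 'position': array([ 0.18773711, -0.54301081,  0.23054017]), 'ee_rot': array([-0.11654356, -0.69731684, -0.11767269,  0.69736645]), 'contact_force': array([ 0.89793541, -0.15179918,  0.78370901]), 'moment': array([0.03320501, 0.02625297, 0.04722129]), 'width': 0.08543865754997218}
```

View pics/t0.png

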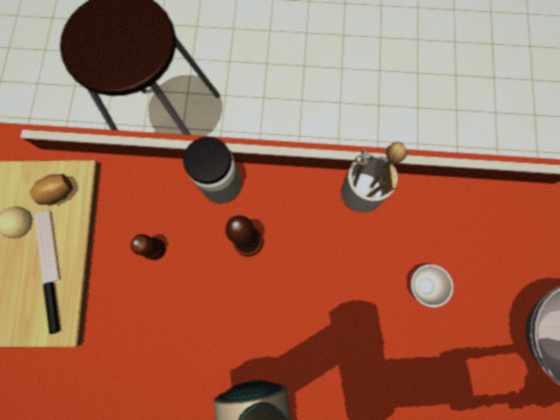

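View pics/s0.png

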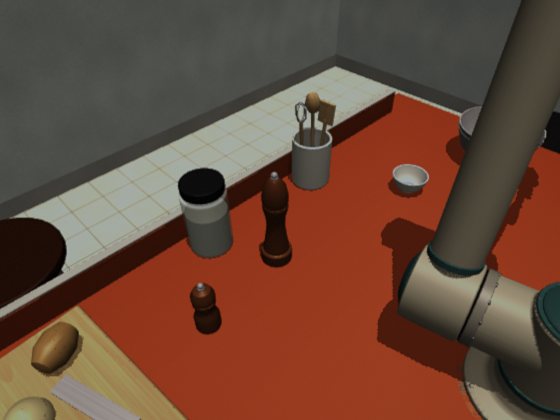

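The top view shows the mill at about (243,235), the jar at (212,170), the crock at (368,185), the salt mill at (147,246), the bowl at (431,285), and the kerb running from (22,135) to the right edge. In the side view the mill's foot is at (276,252). I'll zoom in to get precise edges.

Run:
```python
from h import *
a=load('t0')['img'][120:270,170:410,::-1]; b=load('s0')['img'][150:280,170:370,::-1]
c=cv2.resize(a,None,fx=3.3,fy=3.3,interpolation=cv2.INTER_CUBIC); c=cv2.convertScaleAbs(c,alpha=1.6,beta=10); cv2.imwrite('pics/tc.png',c)
c=cv2.resize(b,None,fx=4,fy=4,interpolation=cv2.INTER_CUBIC); c=cv2.convertScaleAbs(c,alpha=1.6,beta=10); cv2.imwrite('pics/sc.png',c)
d=load('t0')
for u in(50,100,280,330,430,500): print(u,[tuple(d['img'][v,u]) for v in range(124,172,2)] if u in(280,) else '', [int(x) for x in d['img'][124:176:2,u,1]],[int(x) for x in d['img'][124:176:2,u,0]])
```

```text
50  [190, 100, 66, 74, 171, 188, 194, 187, 87, 17, 18, 21, 22, 52, 64, 64, 65, 65, 104, 170, 175, 176, 176, 176, 181, 130] [192, 177, 183, 174, 189, 196, 196, 190, 113, 55, 54, 53, 57, 149, 182, 181, 181, 181, 175, 194, 194, 197, 193, 191, 199, 151]
100  [196, 204, 180, 70, 64, 116, 198, 196, 196, 168, 38, 26, 15, 24, 30, 63, 69, 66, 66, 54, 41, 38, 46, 42, 48, 53] [196, 201, 190, 177, 182, 177, 200, 199, 200, 176, 59, 58, 50, 53, 79, 169, 186, 183, 184, 152, 109, 104, 128, 114, 137, 149]
280 [(np.uint8(201), np.uint8(204), np.uint8(196)), (np.uint8(199), np.uint8(201), np.uint8(195)), (np.uint8(201), np.uint8(206), np.uint8(198)), (np.uint8(204), np.uint8(205), np.uint8(199)), (np.uint8(200), np.uint8(202), np.uint8(198)), (np.uint8(197), np.uint8(193), np.uint8(174)), (np.uint8(200), np.uint8(202), np.uint8(191)), (np.uint8(205), np.uint8(208), np.uint8(206)), (np.uint8(188), np.uint8(167), np.uint8(160)), (np.uint8(183), np.uint8(74), np.uint8(47)), (np.uint8(179), np.uint8(61), np.uint8(29)), (np.uint8(179), np.uint8(119), np.uint8(98)), (np.uint8(201), np.uint8(194), np.uint8(17
[... 807 characters left out ...]
71, 168, 201, 199, 196, 119, 26, 21, 13, 16, 37, 61, 62, 69] [199, 201, 202, 203, 205, 201, 200, 184, 198, 201, 179, 186, 182, 193, 204, 202, 199, 129, 58, 53, 49, 51, 109, 182, 183, 185]
430  [204, 203, 205, 205, 206, 205, 203, 207, 206, 203, 188, 200, 203, 160, 75, 68, 122, 191, 194, 194, 166, 40, 9, 22, 20, 22] [201, 200, 202, 202, 201, 201, 200, 204, 202, 202, 191, 199, 202, 186, 184, 183, 182, 197, 202, 200, 171, 64, 45, 54, 51, 63]
500  [205, 201, 204, 201, 203, 204, 199, 204, 202, 204, 203, 200, 195, 188, 205, 181, 77, 61, 93, 183, 195, 197, 182, 86, 23, 20] [200, 199, 200, 197, 200, 198, 198, 200, 198, 201, 199, 196, 194, 188, 201, 186, 174, 179, 181, 194, 199, 199, 188, 108, 57, 52]
```

View pics/tc.png

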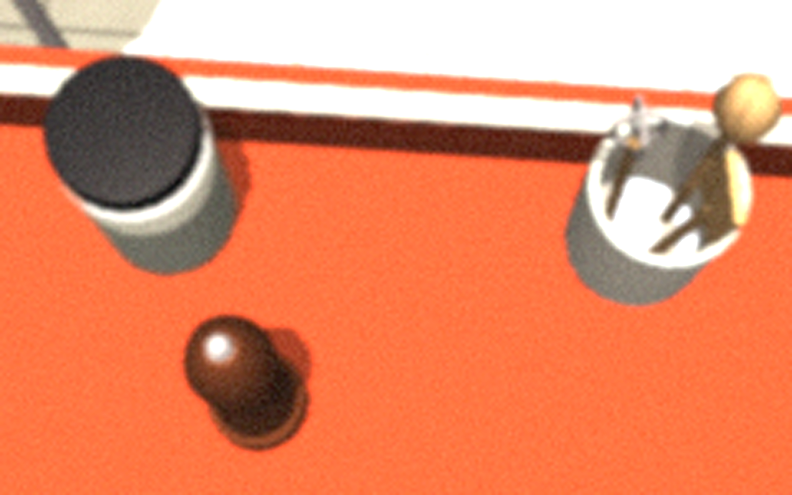

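View pics/sc.png

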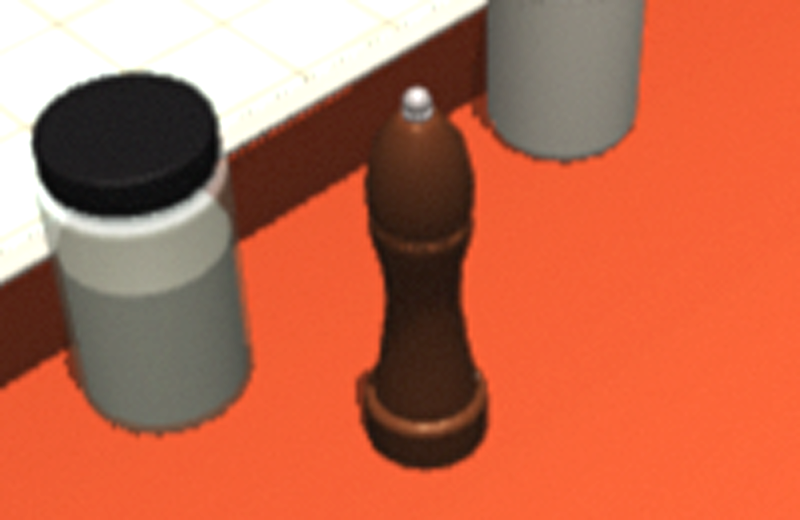

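Run:
```python
from h import *
from scipy.optimize import least_squares
t,s=load('t0'),load('s0')
T=lambda u,v:(170+u/3.3,120+v/3.3); S=lambda u,v:(170+u/4,150+v/4)
# kerb base line, z=0
P=np.array([ray(t,u,v,0)[:2] for u,v in((50,149.3),(100,152.8),(280,165),(330,168.2))]);print('kerb pts',P.round(4).tolist())
k=np.polyfit(P[:,1],P[:,0],1);print('near face x=',k,'res',(np.polyval(k,P[:,1])-P[:,0]).round(4))
Q=[ray(s,*S(u,v),0)[:2] for u,v in((240,240),(370,172),(480,105),(20,372))];print('side kerb',[(q.round(3).tolist(),round(np.polyval(k,q[1])-q[0],4)) for q in Q])
print('mill finial',ray(t,*T(218,347),.226),ray(s,*S(418,100),.226))
def circ(c,r,z,n=120):
    a=np.linspace(0,2*np.pi,n);return [(c[0]+r*np.cos(x),c[1]+r*np.sin(x),z) for x in a]
def ext(d,c,r,z):
    q=np.array([proj(d,p) for p in circ(c,r,z)]);return q[:,0].min(),q[:,0].max(),q[:,1].min(),q[:,1].max()
def fit(r,z0,obs,c0): # obs (cam,idx,z,val)
    f=lambda c:[ext(d,c,r,z)[i]-v for d,i,z,v in obs]
    o=least_squares(f,c0,diff_step=1e-4);return o.x.round(4),o.fun.round(2)
m=fit(.034,0,[(s,3,0,150+468/4),(s,0,.02,170+361/4),(s,1,.02,170+489/4),(t,3,.0,120+449/3.3),(t,1,.03,170+308/3.3)],[.45,.1]);print('mill',m)
j=fit(.05,0,[(s,3,0,150+433/4),(s,0,.02,170+76/4),(s,1,.02,170+249/4),(t,3,0,120+273/3.3),(t,1,.05,170+238/3.3)],[.6,.1]);print('jar',j)
c=fit(.05,0,[(s,3,0,150+160/4),(s,0,.04,170+487/4),(s,1,.04,170+640/4),(t,3,0,120+304/3.3),(t,0,.04,170+568/3.3)],[.6,-.2]);print('crock',c)
e=ray(t,22,139,.076);print('left end top',e)
ax=np.array([k[0],1]);ax/=np.linalg.norm(ax);n=np.array([ax[1],-ax[0]]);print('axis',ax,'normal',n)
p0=np.array([k[1],0])
for nm,x in(('mill',m[0]),('jar',j[0]),('crock',c[0]),('end',e[:2])):print(nm,'along',(x-p0)@ax,'dist',(x-p0)@n)
mid=((j[0]-p0)@ax+(c[0]-p0)@ax)/2; g=p0+ax*mid-n*.034;print('mid',mid,'goal',g,'move',g-m[0])
```

```text
kerb pts [[0.7051, 0.5963], [0.7048, 0.4726], [0.7047, 0.0332], [0.7052, -0.0873]]
near face x= [-6.04115515e-05  7.04983165e-01] res [-0.0002  0.0001  0.0002 -0.0002]
side kerb [([0.705, 0.066], np.float64(0.0004)), ([0.696, -0.035], np.float64(0.009)), ([0.696, -0.136], np.float64(0.0095)), ([0.706, 0.228], np.float64(-0.0011))]
mill finial [0.51252184 0.09077443 0.226     ] [0.51047954 0.09279481 0.226     ]
mill (array([0.5149, 0.0895]), array([-0.13,  0.39, -0.5 ,  0.17, -0.01]))
jar (array([0.6508, 0.1649]), array([-0.73, -0.58,  0.5 ,  0.41, -0.33]))
crock (array([ 0.6506, -0.1658]), array([ 0.42, -0.72, -0.8 ,  0.9 ,  1.  ]))
left end top [0.69914701 0.61363368 0.076     ]
axis [-6.04115513e-05  9.99999998e-01] normal [9.99999998e-01 6.04115513e-05]
mill along 0.08951148305553769 dist -0.19007775737662452
jar along 0.1649032729881218 dist -0.05417320259364044
crock along -0.16579671432611395 dist -0.054393180693305045
end along 0.6136340337790629 dist -0.00579908271994729
mid -0.00044672066899607843 goal [ 6.70983192e-01 -4.48774661e-04] move [ 0.15608319 -0.08994877]
```

Kerb face is at x≈0.705 and the mill at (0.515, 0.090); both views agree on these. The goal is about (0.671, 0). The body would hit the mill if I pushed with the jaws across the path. So I'll open the gripper with the jaw axis along the push and use the flat back of the leading finger.

Run:
```python
from h import *
from scipy.spatial.transform import Rotation as Ro
q=manip.get_state()['ee_rot'];R=Ro.from_quat(q,scalar_first=True).as_matrix();print(R.round(3))
az=np.degrees(np.arctan2(R[1,1],R[0,1]));m=np.array([.5145,.0900]);g=np.array([.670,0.]);v=g-m;L=np.hypot(*v);u=v/L
push=np.degrees(np.arctan2(*v[::-1]));print('jaw az',az,'push az',push,'twist',push-az,(push-az+90)%180-90,'L',L,'u',u,'start(25mm gap)',m-u*.116, 'end',g-u*.091)
t=load('t0');print(ray(t,157,251,0),ray(t,431,288,0.02))
```

```text
[[-0.     0.327 -0.945]
 [ 0.002 -0.945 -0.327]
 [-1.    -0.002 -0.   ]]
jaw az -70.93395418908247 push az -30.061320078903098 twist 40.872634110179376 40.872634110179376 L 0.17966705318449464 u [ 0.86548979 -0.50092657] start(25mm gap) [0.41410318 0.14810748] end [0.59124043 0.04558432]
[0.47757224 0.29952148 0.        ] [ 0.43872795 -0.32004806  0.02      ]
```

{"api": "step_arm", "payload": {"increments": [{"grip": 1, "delta_pos": [0.0109, 0.0348, 0], "twist": 4.1}, {"grip": 1, "delta_pos": [0.0109, 0.0348, 0], "twist": 4.1}, {"grip": 1, "delta_pos": [0.0109, 0.0348, 0], "twist": 4.1}, {"grip": 1, "delta_pos": [0.0109, 0.0348, 0], "twist": 4.1}, {"grip": 1, "delta_pos": [0.0109, 0.0348, 0], "twist": 4.1}, {"grip": 1, "delta_pos": [0.0109, 0.0348, 0], "twist": 4.1}, {"grip": 1, "delta_pos": [0.0109, 0.0348, 0], "twist": 4.1}, {"grip": 1, "delta_pos": [0.0109, 0.0348, 0], "twist": 4.1}, {"grip": 1, "delta_pos": [0.0109, 0.0348, 0], "twist": 4.1}, {"grip": 1, "delta_pos": [0.0109, 0.0348, 0], "twist": 4.0}]}}

```text
clock: 0.93
position: [0.2967, -0.1936, 0.2311]
ee_rot: [0.354, 0.612, 0.354, -0.612]
contact_force: [1.3, 0.2, -0.5]
width: 0.0856
```

{"api": "step_arm", "payload": {"increments": [{"grip": 1, "delta_pos": [0.0109, 0.0348, 0], "twist": 0}, {"grip": 1, "delta_pos": [0.0109, 0.0348, 0], "twist": 0}, {"grip": 1, "delta_pos": [0.0109, 0.0348, 0], "twist": 0}, {"grip": 1, "delta_pos": [0.0109, 0.0348, 0], "twist": 0}, {"grip": 1, "delta_pos": [0.0109, 0.0348, 0], "twist": 0}, {"grip": 1, "delta_pos": [0.0109, 0.0348, 0], "twist": 0}, {"grip": 1, "delta_pos": [0.0109, 0.0348, 0], "twist": 0}, {"grip": 1, "delta_pos": [0.0109, 0.0348, 0], "twist": 0}, {"grip": 1, "delta_pos": [0.0109, 0.0348, 0], "twist": 0}, {"grip": 1, "delta_pos": [0.0109, 0.0348, 0], "twist": 0}]}}

```text
clock: 1.77
position: [0.4056, 0.1545, 0.2311]
ee_rot: [-0.354, -0.612, -0.354, 0.612]
contact_force: [1.5, -1.0, -0.0]
width: 0.0851
```

{"api": "step_arm", "payload": {"increments": [{"grip": 1, "delta_pos": [0, 0, 0], "twist": 0}, {"grip": 1, "delta_pos": [0, 0, 0], "twist": 0}, {"grip": 1, "delta_pos": [0, 0, 0], "twist": 0}]}}

```text
clock: 2.02
position: [0.4052, 0.1522, 0.2308]
ee_rot: [-0.354, -0.612, -0.354, 0.613]
contact_force: [-0.1, -0.2, -0.1]
width: 0.0853
```

{"api": "step_arm", "payload": {"increments": [{"grip": 1, "delta_pos": [0, 0, -0.025], "twist": 0}, {"grip": 1, "delta_pos": [0, 0, -0.03], "twist": 0}, {"grip": 1, "delta_pos": [0, 0, -0.03], "twist": 0}, {"grip": 1, "delta_pos": [0, 0, -0.03], "twist": 0}, {"grip": 1, "delta_pos": [0, 0, -0.03], "twist": 0}, {"grip": 1, "delta_pos": [0, 0, -0.03], "twist": 0}, {"grip": 1, "delta_pos": [0, 0, -0.025], "twist": 0}, {"grip": 1, "delta_pos": [0, 0, -0.015], "twist": 0}, {"grip": 1, "delta_pos": [0, 0, -0.01], "twist": 0}, {"grip": 1, "delta_pos": [0, 0, 0], "twist": 0}]}}

```text
clock: 2.85
position: [0.4038, 0.1505, 0.0047]
ee_rot: [-0.352, -0.611, -0.353, 0.615]
contact_force: [-1.2, 0.2, -0.0]
width: 0.0852
```

Run:
```python
from h import *
s=snap('side','s1');print(manip.get_state()['position'],manip.get_state()['contact_force'])
b=s['img'][130:310,150:400,::-1];cv2.imwrite('pics/s1c.png',cv2.convertScaleAbs(cv2.resize(b,None,fx=3.2,fy=3.2,interpolation=cv2.INTER_CUBIC),alpha=1.6,beta=10))
```

```text
[0.40480366 0.1508889  0.00572707] [ 0.20789059 -0.02999631  0.01075504]
```

View pics/s1c.png

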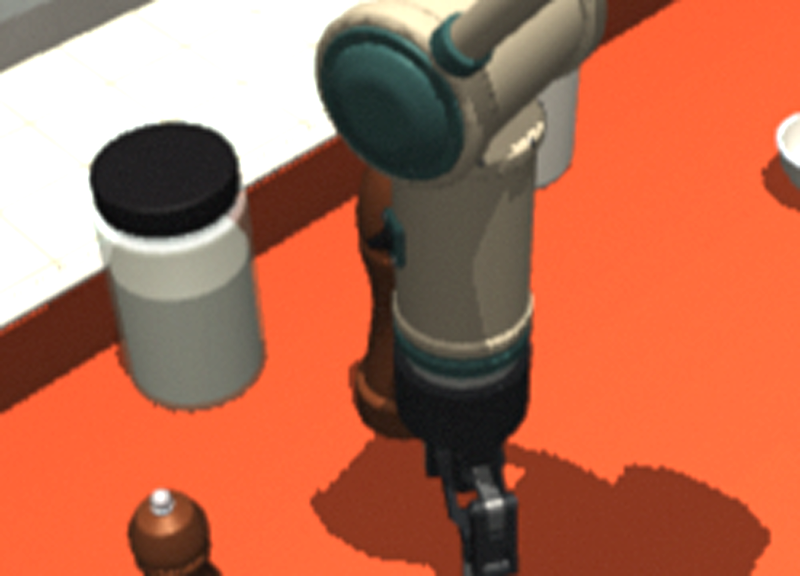

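The gripper is down, with the mill's foot behind it at about (385,405) in the crop. A small protrusion, probably the camera, shows on the tool at (395,240), so I'm checking where it sits relative to the mill.

Run:
```python
from h import *
from scipy.spatial.transform import Rotation as Ro
st=manip.get_state();R=Ro.from_quat(st['ee_rot'],scalar_first=True).as_matrix()
w=snap('wrist','w1');M=np.array(w['mount']);print(M.round(3));p=st['position']+R@M[:3,3];print('cam world',p,'jaw',R[:,1],'fwd',R@M[:3,2])
s=load('s1')
for h in(.1,.2,.23): print(h,(proj(s,[.5145,.09,h])-[150,130])*3.2, (proj(s,[*st['position'][:2],h])-[150,130])*3.2)
c=np.array(p);print((proj(s,c)-[150,130])*3.2)
```

```text
[[-0.    -0.321  0.947 -0.142]
 [ 1.     0.     0.     0.   ]
 [-0.     0.947  0.321 -0.082]
 [ 0.     0.     0.     1.   ]]
cam world [0.44664785 0.22192121 0.14758272] jaw [ 0.8645437  -0.50255395 -0.00192692] fwd [-0.16350034 -0.27828065 -0.94648165]
0.1 [401.31501115 296.42917376] [457.04501228 440.20884591]
0.2 [398.02753787 174.18317127] [458.59267891 316.2671612 ]
0.23 [396.93124018 133.41690518] [459.11543151 274.40359855]
[311.3451963  411.84998405]
```

View pics/w1.png

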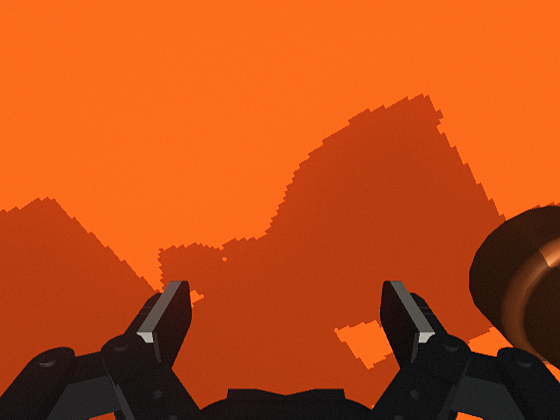

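Run:
```python
from h import *
w=load('w1');M=np.array(w['mount']);Mi=np.linalg.inv(M)
def pj(p):
    q=Mi@[*p,1];return (w['fx']*q[0]/q[2]+w['cx'],w['fy']*q[1]/q[2]+w['cy'])
for p in [(-.013,.0427,-.011),(-.013,.0427,.011),(-.035,.0427,-.011),(-.035,.0427,.011),(-.013,.057,-.011),(-.013,.057,.011),(-.035,.057,-.011),(-.07,.062,0),(-.07,.07,0),(-.07,.07,-.011),(-.06,.065,-.011)]: print(p,np.round(pj(p)))
img=w['img'][260:420,300:560,::-1];cv2.imwrite('pics/w1c.png',cv2.convertScaleAbs(cv2.resize(img,None,fx=3,fy=3,interpolation=cv2.INTER_CUBIC),alpha=2.5,beta=15))
```

```text
(-0.013, 0.0427, -0.011) [383. 276.]
(-0.013, 0.0427, 0.011) [378. 318.]
(-0.035, 0.0427, -0.011) [399. 305.]
(-0.035, 0.0427, 0.011) [393. 353.]
(-0.013, 0.057, -0.011) [416. 276.]
(-0.013, 0.057, 0.011) [410. 318.]
(-0.035, 0.057, -0.011) [438. 305.]
(-0.07, 0.062, 0) [503. 409.]
(-0.07, 0.07, 0) [531. 409.]
(-0.07, 0.07, -0.011) [541. 378.]
(-0.06, 0.065, -0.011) [500. 352.]
```

View pics/w1c.png

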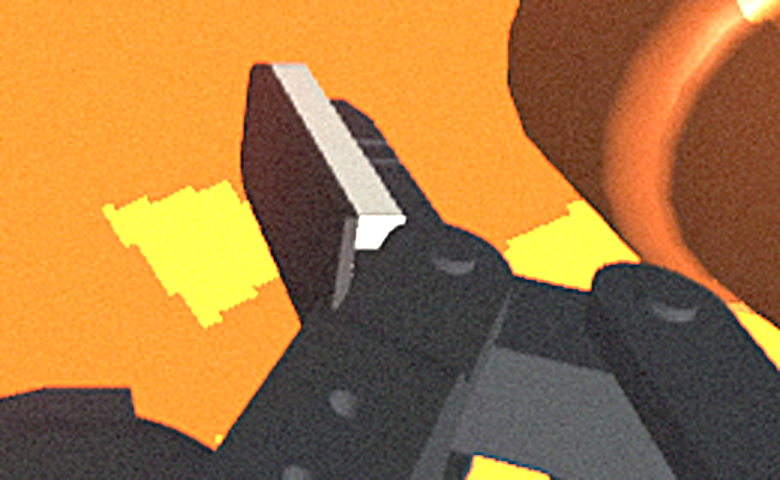

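The wrist view shows the outer knuckle sticking out to about 75 mm at about 70 mm height. A straight back-of-finger push would touch the mill's waist first, which risks tipping it. I'll turn the gripper so the finger's corner meets the foot about 60° round. That clears both knuckle and body, and I'll steer with visual checks.

{"api": "step_arm", "payload": {"increments": [{"grip": 1, "delta_pos": [0, 0, 0], "twist": 6}, {"grip": 1, "delta_pos": [0, 0, 0], "twist": 6}, {"grip": 1, "delta_pos": [0, 0, 0], "twist": 6}, {"grip": 1, "delta_pos": [0, 0, 0], "twist": 6}, {"grip": 1, "delta_pos": [0, 0, 0], "twist": 6}, {"grip": 1, "delta_pos": [0, 0, 0], "twist": 6}, {"grip": 1, "delta_pos": [0, 0, 0], "twist": 6}, {"grip": 1, "delta_pos": [0, 0, 0], "twist": 6}, {"grip": 1, "delta_pos": [0, 0, 0], "twist": 6}, {"grip": 1, "delta_pos": [0, 0, 0], "twist": 6}]}}

```text
clock: 3.78
position: [0.4068, 0.1521, 0.0077]
ee_rot: [0.614, 0.353, 0.612, -0.352]
contact_force: [-0.6, 0.1, 0.2]
width: 0.0853
```

{"api": "step_arm", "payload": {"increments": [{"grip": 1, "delta_pos": [0.002, -0.01, 0], "twist": 0}, {"grip": 1, "delta_pos": [0.002, -0.01, 0], "twist": 0}, {"grip": 1, "delta_pos": [0.002, -0.01, 0], "twist": 0}, {"grip": 1, "delta_pos": [0.002, -0.01, 0], "twist": 0}, {"grip": 1, "delta_pos": [0.002, -0.01, 0], "twist": 0}, {"grip": 1, "delta_pos": [0.001, -0.006, 0], "twist": 0}, {"grip": 1, "delta_pos": [0, 0, 0], "twist": 0}, {"grip": 1, "delta_pos": [0, 0, 0], "twist": 0}, {"grip": 1, "delta_pos": [0, 0, 0], "twist": 0}]}}

```text
clock: 4.53
position: [0.4167, 0.0965, 0.0062]
ee_rot: [0.612, 0.354, 0.612, -0.354]
contact_force: [-0.5, 0.8, -0.4]
width: 0.0856
```

Run:
```python
from h import *
print(manip.get_state()['position'],manip.get_state()['ee_rot'],manip.get_state()['contact_force'])
s=snap('side','s2');t=snap('top','t2')
b=s['img'][130:340,150:430,::-1];c=t['img'][120:330,150:430,::-1]
cv2.imwrite('pics/c2.png',cv2.convertScaleAbs(cv2.resize(np.hstack([b,c])[:,:],None,fx=1.42,fy=1.42,interpolation=cv2.INTER_CUBIC),alpha=1.6,beta=10))
```

```text
[0.4167074  0.09650247 0.006245  ] [ 0.61204684  0.35391833  0.6122884  -0.35389743] [-0.5181263   0.83783338 -0.36078607]
```

View pics/c2.png

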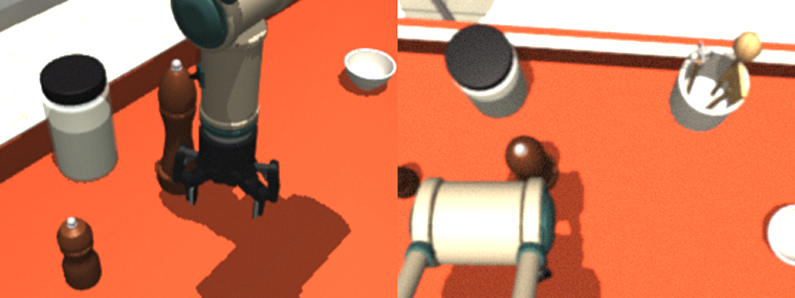

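Run:
```python
from h import *
t,s=load('t2'),load('s2')
for z in(.25,.3,.35,.4): print('housing front',z,ray(t,150+(480-398)/1.42,120+179/1.42,z).round(3))
for z in(.15,.18,.2,.22,.25,.3): print('knob',z,ray(s,150+192/1.42,130+75/1.42,z).round(3), 'knobR',ray(s,150+201/1.42,130+75/1.42,z).round(3))
for z in(.1,.15,.2,.25): print('cyl left',z,ray(s,150+205/1.42,130+100/1.42,z).round(3),'cyl right',ray(s,150+260/1.42,130+100/1.42,z).round(3))
print('finial',ray(t,150+(519-398)/1.42,120+150/1.42,.226),ray(s,150+176/1.42,130+64/1.42,.226))
c=s['img'][150:250,230:350,::-1];print()
cv2.imwrite('pics/k2.png',cv2.convertScaleAbs(cv2.resize(c,None,fx=5,fy=5,interpolation=cv2.INTER_CUBIC),alpha=2,beta=10))
```

```text
housing front 0.25 [0.47  0.131 0.25 ]
housing front 0.3 [0.464 0.12  0.3  ]
housing front 0.35 [0.459 0.109 0.35 ]
housing front 0.4 [0.453 0.099 0.4  ]
knob 0.15 [0.549 0.027 0.15 ] knobR [0.539 0.018 0.15 ]
knob 0.18 [0.521 0.054 0.18 ] knobR [0.513 0.045 0.18 ]
knob 0.2 [0.503 0.072 0.2  ] knobR [0.495 0.064 0.2  ]
knob 0.22 [0.485 0.09  0.22 ] knobR [0.477 0.082 0.22 ]
knob 0.25 [0.458 0.117 0.25 ] knobR [0.45  0.109 0.25 ]
knob 0.3 [0.413 0.162 0.3  ] knobR [0.406 0.155 0.3  ]
cyl left 0.1 [0.536 0.012 0.1  ] cyl right [ 0.476 -0.047  0.1  ]
cyl left 0.15 [0.495 0.054 0.15 ] cyl right [0.441 0.    0.15 ]
cyl left 0.2 [0.455 0.097 0.2  ] cyl right [0.405 0.047 0.2  ]
cyl left 0.25 [0.415 0.139 0.25 ] cyl right [0.37  0.095 0.25 ]
finial [0.51156274 0.09217145 0.226     ] [0.51105644 0.09366708 0.226     ]
```

View pics/k2.png

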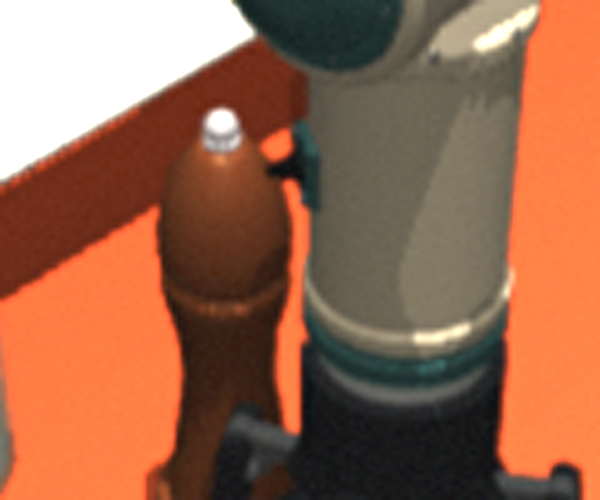

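Both views show the mill standing clear of the gripper. The wrist's connector stub is above the mill's top, so it won't touch. First gentle push, then track the finial.

{"api": "step_arm", "payload": {"increments": [{"grip": 1, "delta_pos": [0.0026, -0.0015, 0], "twist": 0}, {"grip": 1, "delta_pos": [0.0026, -0.0015, 0], "twist": 0}, {"grip": 1, "delta_pos": [0.0026, -0.0015, 0], "twist": 0}, {"grip": 1, "delta_pos": [0.0026, -0.0015, 0], "twist": 0}, {"grip": 1, "delta_pos": [0.0026, -0.0015, 0], "twist": 0}, {"grip": 1, "delta_pos": [0.0026, -0.0015, 0], "twist": 0}, {"grip": 1, "delta_pos": [0.0026, -0.0015, 0], "twist": 0}, {"grip": 1, "delta_pos": [0.0026, -0.0015, 0], "twist": 0}, {"grip": 1, "delta_pos": [0, 0, 0], "twist": 0}, {"grip": 1, "delta_pos": [0, 0, 0], "twist": 0}]}}

```text
clock: 5.47
position: [0.4374, 0.0844, 0.0062]
ee_rot: [0.612, 0.354, 0.612, -0.354]
contact_force: [-0.6, 0.2, 0.1]
width: 0.0855
```

```bash
cat >> h.py <<'E'
def finial(d,guess,w=9):
    u,v=np.round(proj(d,[*guess,.226])).astype(int); im=d['img'][v-w:v+w+1,u-w:u+w+1].astype(float)
    g=im[:,:,2]; m=np.clip(g-max(60,.5*g.max()),0,None); yy,xx=np.mgrid[-w:w+1,-w:w+1]; return u+(m*xx).sum()/m.sum(), v+(m*yy).sum()/m.sum()
def track(tag,guess):
    st=manip.get_state();out=[]
    for n in('top','side'):
        d=snap(n,n[0]+tag);out.append(ray(d,*finial(d,guess),.226)[:2])
    o=np.mean(out,0);m=o+OFF;off=m-st['position'][:2];g=np.array([.670,0])-m
    print('TCP',st['position'].round(4),'F',st['contact_force'].round(2),'top',out[0].round(4),'side',out[1].round(4),'mill',m.round(4),'off',off.round(4),'contact az',np.degrees(np.arctan2(*(off-COR)[::-1])).round(1),'r',np.hypot(*(off-COR)).round(4),'goal az',np.degrees(np.arctan2(*g[::-1])).round(1),'L',np.hypot(*g).round(4));return o
OFF=np.array([.0015,-.0015]);a=np.radians(30)
COR=.057*np.array([np.cos(a),np.sin(a)])+.011*np.array([np.sin(a),-np.cos(a)])
E
python3 - <<'E'
from h import *
for f in('t0','s0','t2','s2'):
    d=load(f);p=finial(d,[.5115,.0923]);print(f,np.round(p,1),ray(d,*p,.226)[:2])
track('3',[.518,.0885])
E
```

```text
t0 [235.5 224.6] [0.51340173 0.09184735]
s0 [273.9 173.8] [0.51402504 0.0910071 ]
t2 [235.5 224.6] [0.51342274 0.0918842 ]
s2 [273.9 173.8] [0.51394681 0.09104149]
TCP [0.4374 0.0844 0.0062] F [-0.64  0.21  0.09] top [0.5171 0.0896] side [0.5296 0.086 ] mill [0.5249 0.0863] off [0.0875 0.0019] contact az -27.6 r 0.0368 goal az -30.7 L 0.1689
```

```bash
sed -i 's/OFF=np.array.*;a=/OFF=np.array([.0005,-.001]);a=/' h.py
python3 - <<'E'
from h import *
for f in('t3','s3'):
    d=load(f)
    for gx in(.514,.518,.522,.526):
        g=[gx,.0914-(gx-.5137)*.577];p=finial(d,g,5);print(f,gx,np.round(p,1),proj(d,[*g,.226]).round(1),ray(d,*p,.226)[:2].round(4))
cs=[cv2.resize(d['img'][v-30:v+60,u-50:u+50,::-1],None,fx=4,fy=4,interpolation=cv2.INTER_CUBIC) for d,u,v in((load('t3'),236,222),(load('s3'),273,172))]
cv2.imwrite('pics/c3.png',cv2.convertScaleAbs(np.hstack(cs),alpha=1.8,beta=10))
E
```

```text
t3 0.514 [237.  222.6] [235.9 224.3] [0.5171 0.0896]
t3 0.518 [237.  222.6] [237.4 222.2] [0.5171 0.0896]
t3 0.522 [237.  222.5] [239. 220.] [0.5174 0.0897]
t3 0.526 [237.  221.8] [240.5 217.9] [0.5186 0.0897]
s3 0.514 [273.2 172.9] [273.8 173.8] [0.5167 0.0901]
s3 0.518 [273.2 172.8] [273.2 172.4] [0.5171 0.0897]
s3 0.522 [273.2 172.4] [272.6 171. ] [0.5179 0.0889]
s3 0.526 [273.2 172.4] [272.  169.5] [0.5179 0.0889]
```

View pics/c3.png

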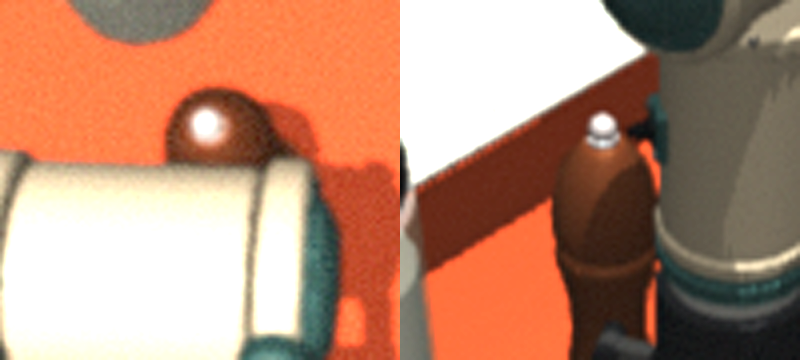

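The mill moved about 4 mm in both views and looks upright. Contact came later than predicted, so before pushing on I'll check that the foot itself slid, rather than the mill leaning on the knuckle.

Run:
```python
from h import *
a,b=load('s2'),load('s3')
def edge(d,z,side):
    # silhouette left edge at given height along image row of the axis
    m=np.array([.5145,.0905,z]);u,v=proj(d,m);return u,v
up=lambda d,x0,x1,y0,y1:cv2.resize(d['img'][y0:y1,x0:x1,::-1],None,fx=6,fy=6,interpolation=cv2.INTER_CUBIC)
u,v=proj(a,[.5145,.0905,.0]);print(u,v)
x0,y0=int(u)-35,int(v)-75
cv2.imwrite('pics/c4.png',cv2.convertScaleAbs(np.hstack([up(d,x0,x0+65,y0,y0+95) for d in(a,b)]),alpha=2.2,beta=10))
for y in range(y0,y0+95,6):
    r=[]
    for d in(a,b):
        g=d['img'][y,x0:x0+65,0].astype(float);k=cv2.GaussianBlur(g[None],(5,1),1)[0]
        i=np.argmax(k[:45]<90);r.append(x0+i-1+(k[i-1]-90)/(k[i-1]-k[i]) if i else np.nan)
    print(y,np.round(r,2),round(r[1]-r[0],2))
```

```text
276.1286723913945 255.47762712226262
180 [nan nan] nan
186 [nan nan] nan
192 [nan nan] nan
198 [nan nan] nan
204 [261.7 261.3] -0.4
210 [262.58 262.72] 0.14
216 [264.71 264.61] -0.1
222 [265.67 265.42] -0.25
228 [265.68 265.08] -0.6
234 [264.8  264.28] -0.52
240 [263.92 262.45] -1.46
246 [259.53 258.69] -0.85
252 [259.98 260.35] 0.37
258 [261.33 259.66] -1.67
264 [263.94 262.89] -1.05
270 [264.55 268.71] 4.16
```

View pics/c4.png

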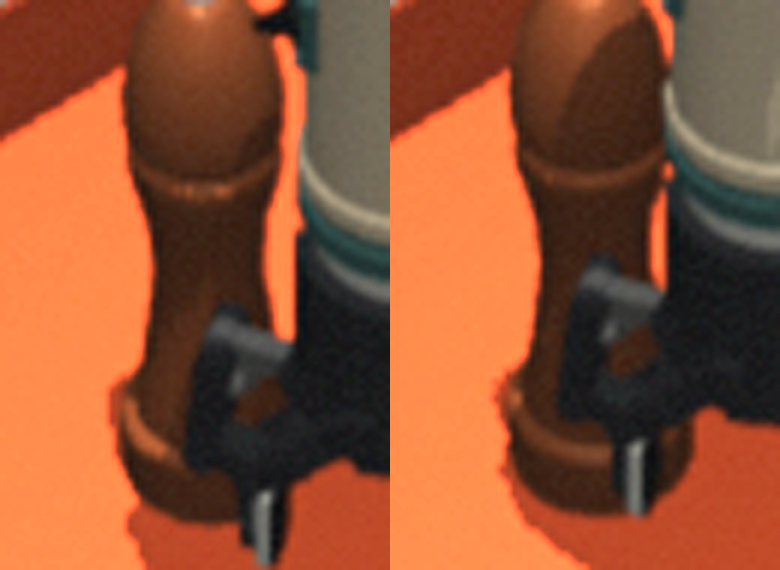

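The foot's bottom edge rose about 1.2 px and the finial about 1 px, so the mill slid upright with contact on the foot. I've recalibrated the contact point and I'm continuing in steps, tracking numerically.

```bash
echo "COR=np.array([.0506,.0213])" >> h.py; sed -i 's/,w=9)/,w=6)/' h.py
```

{"api": "step_arm", "payload": {"increments": [{"grip": 1, "delta_pos": [0.0026, -0.0015, 0], "twist": 0}, {"grip": 1, "delta_pos": [0.0026, -0.0015, 0], "twist": 0}, {"grip": 1, "delta_pos": [0.0026, -0.0015, 0], "twist": 0}, {"grip": 1, "delta_pos": [0.0026, -0.0015, 0], "twist": 0}, {"grip": 1, "delta_pos": [0.0026, -0.0015, 0], "twist": 0}, {"grip": 1, "delta_pos": [0.0026, -0.0015, 0], "twist": 0}, {"grip": 1, "delta_pos": [0.0026, -0.0015, 0], "twist": 0}, {"grip": 1, "delta_pos": [0, 0, 0], "twist": 0}]}}

```text
clock: 6.23
position: [0.4569, 0.0737, 0.0064]
ee_rot: [0.613, 0.354, 0.612, -0.354]
contact_force: [-0.4, -0.7, -0.6]
width: 0.0854
```

```bash
python3 -c "
from h import *
track('4',[.536,.079])"
```

```text
TCP [0.4569 0.0737 0.0064] F [-0.42 -0.71 -0.6 ] top [0.5368 0.0793] side [0.5477 0.0747] mill [0.5428 0.076 ] off [0.0858 0.0023] contact az -28.3 r 0.04 goal az -30.9 L 0.1482
```

```bash
sed -i "s/d=snap(n,n\[0\]+tag);out.append(ray(d,\*finial(d,guess),.226)\[:2\])/d=snap(n,n[0]+tag);guess=ray(d,*finial(d,guess,6 if n=='top' else 4),.226)[:2];out.append(guess)/" h.py; grep -n "snap(n,n" h.py
```

```text
19:        d=snap(n,n[0]+tag);guess=ray(d,*finial(d,guess,6 if n=='top' else 4),.226)[:2];out.append(guess)
```

{"api": "step_arm", "payload": {"increments": [{"grip": 1, "delta_pos": [0.0026, -0.0015, 0], "twist": 0}, {"grip": 1, "delta_pos": [0.0026, -0.0015, 0], "twist": 0}, {"grip": 1, "delta_pos": [0.0026, -0.0015, 0], "twist": 0}, {"grip": 1, "delta_pos": [0.0026, -0.0015, 0], "twist": 0}, {"grip": 1, "delta_pos": [0.0026, -0.0015, 0], "twist": 0}, {"grip": 1, "delta_pos": [0.0026, -0.0015, 0], "twist": 0}, {"grip": 1, "delta_pos": [0.0026, -0.0015, 0], "twist": 0}, {"grip": 1, "delta_pos": [0.0026, -0.0015, 0], "twist": 0}, {"grip": 1, "delta_pos": [0.0026, -0.0015, 0], "twist": 0}, {"grip": 1, "delta_pos": [0, 0, 0], "twist": 0}]}}

```text
clock: 7.17
position: [0.4803, 0.0602, 0.0064]
ee_rot: [0.613, 0.354, 0.612, -0.354]
contact_force: [-0.8, -0.6, -0.8]
width: 0.0855
```

```bash
python3 -c "
from h import *
track('5',[.560,.066])"
```

```text
TCP [0.4803 0.0602 0.0064] F [-0.82 -0.6  -0.82] top [0.5608 0.0664] side [0.5658 0.0636] mill [0.5638 0.064 ] off [0.0835 0.0039] contact az -28.0 r 0.0372 goal az -31.1 L 0.124
```

Top and side differ a bit now because the white kerb top lies behind the finial in the side view, so I'm relying on the top view. Steering slightly to keep the contact centred.

{"api": "step_arm", "payload": {"increments": [{"grip": 1, "delta_pos": [0.0028, -0.0011, 0], "twist": 0}, {"grip": 1, "delta_pos": [0.0028, -0.0011, 0], "twist": 0}, {"grip": 1, "delta_pos": [0.0028, -0.0011, 0], "twist": 0}, {"grip": 1, "delta_pos": [0.0028, -0.0011, 0], "twist": 0}, {"grip": 1, "delta_pos": [0.0028, -0.0011, 0], "twist": 0}, {"grip": 1, "delta_pos": [0.0028, -0.0011, 0], "twist": 0}, {"grip": 1, "delta_pos": [0.0028, -0.0011, 0], "twist": 0}, {"grip": 1, "delta_pos": [0.0028, -0.0011, 0], "twist": 0}, {"grip": 1, "delta_pos": [0, 0, 0], "twist": 0}]}}

```text
clock: 8.02
position: [0.5028, 0.0514, 0.0064]
ee_rot: [0.613, 0.354, 0.612, -0.354]
contact_force: [-0.7, 0.4, -0.4]
width: 0.0854
```

```bash
sed -i 's/o=np.mean(out,0)/o=out[0]/' h.py; python3 -c "
from h import *
track('6',[.582,.055])"
```

```text
TCP [0.5028 0.0514 0.0064] F [-0.71  0.39 -0.37] top [0.5807 0.0561] side [0.5861 0.0521] mill [0.5812 0.0551] off [0.0784 0.0037] contact az -32.4 r 0.0329 goal az -31.8 L 0.1045
```

Contact is now aligned with the goal direction. Continuing along -32°.

{"api": "step_arm", "payload": {"increments": [{"grip": 1, "delta_pos": [0.0026, -0.0016, 0], "twist": 0}, {"grip": 1, "delta_pos": [0.0026, -0.0016, 0], "twist": 0}, {"grip": 1, "delta_pos": [0.0026, -0.0016, 0], "twist": 0}, {"grip": 1, "delta_pos": [0.0026, -0.0016, 0], "twist": 0}, {"grip": 1, "delta_pos": [0.0026, -0.0016, 0], "twist": 0}, {"grip": 1, "delta_pos": [0.0026, -0.0016, 0], "twist": 0}, {"grip": 1, "delta_pos": [0.0026, -0.0016, 0], "twist": 0}, {"grip": 1, "delta_pos": [0.0026, -0.0016, 0], "twist": 0}, {"grip": 1, "delta_pos": [0.0026, -0.0016, 0], "twist": 0}, {"grip": 1, "delta_pos": [0, 0, 0], "twist": 0}]}}

```text
clock: 8.95
position: [0.5261, 0.0369, 0.0064]
ee_rot: [0.613, 0.354, 0.612, -0.354]
contact_force: [-1.0, 0.5, -0.7]
width: 0.0856
```

```bash
python3 -c "
from h import *
track('7',[.604,.042])"
```

```text
TCP [0.5261 0.0369 0.0064] F [-1.04  0.53 -0.67] top [0.5992 0.0424] side [0.6021 0.0387] mill [0.5997 0.0414] off [0.0736 0.0045] contact az -36.2 r 0.0285 goal az -30.5 L 0.0815
```

```bash
python3 -c "
from h import *
for f in('t6','t7'):
    d=load(f);p=[.5807,.0561] if f=='t6' else [.6,.042];u,v=np.round(proj(d,[*p,.226])).astype(int);print(f,u,v,finial(d,p));print(d['img'][v-10:v+14,u-10:u+12:1,2])
for f,p in(('s6',[.5835,.0545]),('s7',[.602,.041])):
    d=load(f);u,v=np.round(proj(d,[*p,.226])).astype(int);print(f,u,v);print(d['img'][v-8:v+9,u-8:u+9,2])
"
```

```text
t6 259 189 (np.float64(258.8967758060485), np.float64(189.98925268682828))
[[ 35  34  32  36  35  36  31  36  36  34  37  35  33  33  35  32  37  38
   31  35  36  36]
 [ 31  36  34  32  38  33  32  33  34  29  28  32  22  33  27  31  32  34
   34  35  39  36]
 [ 38  40  40  35  36  31  28  21  23  17  19  13  15  12  23  24  23  27
   33  36  34  38]
 [ 37  34  38  31  30  23  18  20  16  11  18  14  11   8  15   9  20  22
   24  34  33  34]
 [ 36  35  34  28  15  21  11   2  16  16  22  22  16  16  11   6  14  13
   19  16  33  30]
 [ 33  34  35  20  16  13  17  20  30  54  59  59  51  31  15  14  15  11
    5  12  20  27]
 [ 38  26  25  11  16  11  22  42  74 100 117 111  88  59  31   9  12   8
    8   9  15  23]
 [ 31  29  14  12  15  16  38  71 116 144 155 147 131  91  54  35  16  15
   19  11   8  12]
 [ 39  32  24  20  22  29  48  95 133 166 175 170 144 111  72  43  23  17
    7  11  12  12]
 [ 64  53  46  48  46  41  54  90 125 162 170 158 135 106  77  50  28  20
   16  19  12  16]
 [ 72  75  74  69  69  67  72  77  96 117 129 120 100  85  74  55  46  37
   39  36  27  26]
 [
[... 5253 characters left out ...]
173 132 136 158 173 141 135 161 179 152 143 142 129  71  35]
 [183 185 171 109 116 137 146 121 108 140 185 185 185 184 178 147  96]
 [179 184 165  82  86 101 102  89  92 143 183 186 186 185 185 173 109]
 [167 167 134  76  64  68  71  65  84 128 139 165 183 184 184 169  85]
 [152 110  75  85 107  97  95  89  96  81  63 105 151 183 185 165  71]
 [108  43  30  61  96  92  90  80  74  37  21  38  88 150 182 171 107]
 [ 48  14  17  27  41  46  49  43  32  17  17  14  34  88 150 178 164]
 [ 17  16  18  20  23  27  32  32  24  18  16  16  14  35  87 150 182]
 [ 13  16  16  18  22  27  31  27  22  18  19  16  13  14  33  85 146]
 [ 15  14  17  16  20  23  25  23  19  18  16  16  13   9   8  33  94]]
```

The top view of the finial is now hidden by the wrist, so that reading was false. Using the side finial read by hand: s6 at (263,151), s7 at (260,143.7).

```bash
python3 -c "
from h import *
s=load('s7')
for p in((263,151.2),(260,143.8)): print(ray(s,*p,.226)[:2])
s6=load('s6');print(proj(s6,[.5807,.0561,.226]),proj(s6,[.5137,.0914,.226]))
"
```

```text
[0.58301147 0.05487087]
[0.6069573  0.04109264]
[263.33445093 151.91213803] [273.84101714 173.93604158]
```

Side tracking gives the mill at about (.607,.041), a consistent offset. Continuing.

{"api": "step_arm", "payload": {"increments": [{"grip": 1, "delta_pos": [0.0026, -0.0015, 0], "twist": 0}, {"grip": 1, "delta_pos": [0.0026, -0.0015, 0], "twist": 0}, {"grip": 1, "delta_pos": [0.0026, -0.0015, 0], "twist": 0}, {"grip": 1, "delta_pos": [0.0026, -0.0015, 0], "twist": 0}, {"grip": 1, "delta_pos": [0.0026, -0.0015, 0], "twist": 0}, {"grip": 1, "delta_pos": [0.0026, -0.0015, 0], "twist": 0}, {"grip": 1, "delta_pos": [0.0026, -0.0015, 0], "twist": 0}, {"grip": 1, "delta_pos": [0.0026, -0.0015, 0], "twist": 0}, {"grip": 1, "delta_pos": [0, 0, 0], "twist": 0}, {"grip": 1, "delta_pos": [0, 0, 0], "twist": 0}]}}

```text
clock: 9.88
position: [0.5466, 0.025, 0.0064]
ee_rot: [0.613, 0.354, 0.612, -0.354]
contact_force: [0.3, 0.6, -0.9]
width: 0.0855
```

```bash
python3 -c "
from h import *
d=snap('side','s8');st=manip.get_state();print(st['position'],st['contact_force']);g=st['position'][:2]+[.0806,.0045];p=proj(d,[*g,.226]);u,v=np.round(p).astype(int);print(g,p,u,v);print(d['img'][v-7:v+9,u-8:u+9,2])
"
```

```text
[0.54658953 0.02505774 0.00642457] [-0.48780272  0.33850684 -0.68977229]
[0.62718953 0.02955774] [257.53205642 137.82642575] 258 138
[[177 178 179 180 179 179 180 181 182 181 182 180 177 172 167 166 154]
 [179 179 180 180 180 180 181 181 182 181 183 183 183 180 170 139 100]
 [181 181 181 181 182 181 181 182 181 182 182 177 153 134 115  79  29]
 [181 182 182 181 181 181 181 180 180 180 181 166  89  51  28  15   4]
 [182 182 183 183 182 180 179 180 178 179 179 159  45   4   0   1   1]
 [183 183 182 183 178 166 170 173 168 165 170 153  83  40  29  18  10]
 [183 183 183 182 172 148 161 180 160 143 148 162 153 141 132  97  65]
 [183 183 183 179 157 128 149 173 149 125 127 175 181 182 178 163 150]
 [183 183 182 172 125 101 121 139 124 103 113 178 183 182 183 183 176]
 [182 180 175 159 106  74  87  97  90  75  96 162 180 183 182 183 169]
 [175 169 152 120  93  75  61  67  66  68  81 106 141 179 184 185 166]
 [162 153 110  61  66  92  92 108 106  88  66  39  69 136 182 186 170]
 [161 133  61  23  35  65  79  94  91  66  39  18  23  68 143 182 183]
 [154  86  27  14  20  27  37  42  44  35  24  17  14  25  73 142 183]
 [104  33  14  15  19  20  26  32  36  31  21  18  16  14  23  72 143]
 [ 42  11  13  16  19  18  23  27  28  24  21  17  16  14  12  22  71]]
```

Prediction and image agree to half a pixel. Another 30 mm.

{"api": "step_arm", "payload": {"increments": [{"grip": 1, "delta_pos": [0.0026, -0.0015, 0], "twist": 0}, {"grip": 1, "delta_pos": [0.0026, -0.0015, 0], "twist": 0}, {"grip": 1, "delta_pos": [0.0026, -0.0015, 0], "twist": 0}, {"grip": 1, "delta_pos": [0.0026, -0.0015, 0], "twist": 0}, {"grip": 1, "delta_pos": [0.0026, -0.0015, 0], "twist": 0}, {"grip": 1, "delta_pos": [0.0026, -0.0015, 0], "twist": 0}, {"grip": 1, "delta_pos": [0.0026, -0.0015, 0], "twist": 0}, {"grip": 1, "delta_pos": [0.0026, -0.0015, 0], "twist": 0}, {"grip": 1, "delta_pos": [0.0026, -0.0015, 0], "twist": 0}, {"grip": 1, "delta_pos": [0, 0, 0], "twist": 0}]}}

```text
clock: 10.77
position: [0.5703, 0.0114, 0.0064]
ee_rot: [0.613, 0.354, 0.612, -0.354]
contact_force: [-1.6, 1.5, -0.2]
width: 0.0853
```

```bash
cat > l.py <<'E'
from h import *
import sys
d=snap('side',sys.argv[1]);st=manip.get_state();print(st['position'],st['contact_force']);g=st['position'][:2]+[.0806,.0045];p=proj(d,[*g,.226]);u,v=np.round(p).astype(int);print(g,p,u,v);print(d['img'][v-7:v+9,u-8:u+9,2])
E
python3 l.py s9
```

```text
[0.57009012 0.01145867 0.00637289] [-0.42334208 -1.16250491 -0.24155118]
[0.65069012 0.01595867] [254.85070135 131.12932122] 255 131
[[159 155 156 158 156 158 162 168 173 174 176 176 178 180 179 174 128]
 [160 165 170 171 168 163 159 158 164 169 174 176 175 169 138 122  63]
 [170 172 173 173 173 171 167 161 159 158 166 161 122 105  62  51  16]
 [174 174 173 175 174 174 174 173 167 162 159 140  46  20   9   9   3]
 [176 175 176 175 175 176 175 175 174 173 168 145  45  19   3   0   1]
 [175 175 175 175 176 176 173 168 168 170 176 169 136 116  50  34  17]
 [175 175 176 176 174 164 159 160 159 156 164 179 179 171 141 126  84]
 [176 176 176 177 170 139 140 156 160 137 140 179 183 181 180 174 147]
 [176 177 178 178 166 110 117 136 143 117 115 163 181 182 182 184 166]
 [177 178 181 181 161  82  90 102 104  87  90 145 180 182 180 182 163]
 [178 180 181 173 132  77  63  70  70  70  87 112 147 178 182 181 163]
 [180 181 172 129  79  84  87  94  98 102  91  61  82 138 175 172 161]
 [181 174 129  63  34  58  78  88  90  88  63  27  27  69 130 160 168]
 [177 142  64  21  17  24  39  46  47  42  28  19  14  23  63 126 175]
 [165  87  23  13  16  19  22  29  32  31  24  19  16  13  23  68 139]
 [116  33  11  15  16  18  21  27  29  28  22  15  14  13  13  23  75]]
```

{"api": "step_arm", "payload": {"increments": [{"grip": 1, "delta_pos": [0.0022, -0.0013, 0], "twist": 0}, {"grip": 1, "delta_pos": [0.0022, -0.0013, 0], "twist": 0}, {"grip": 1, "delta_pos": [0.0022, -0.0013, 0], "twist": 0}, {"grip": 1, "delta_pos": [0.0022, -0.0013, 0], "twist": 0}, {"grip": 1, "delta_pos": [0.0022, -0.0013, 0], "twist": 0}, {"grip": 1, "delta_pos": [0.0022, -0.0013, 0], "twist": 0}, {"grip": 1, "delta_pos": [0.0022, -0.0013, 0], "twist": 0}, {"grip": 1, "delta_pos": [0, 0, 0], "twist": 0}, {"grip": 1, "delta_pos": [0, 0, 0], "twist": 0}, {"grip": 1, "delta_pos": [0, 0, 0], "twist": 0}]}}

```text
clock: 11.65
position: [0.5852, 0.0025, 0.0064]
ee_rot: [0.613, 0.354, 0.612, -0.354]
contact_force: [-0.8, -1.2, -0.4]
width: 0.0852
```

```bash
python3 l.py s10
```

```text
[0.58518605 0.00253305 0.00645629] [ 0.69170091  0.9041205  -0.58933742]
[0.66578605 0.00703305] [253.25468097 126.94469807] 253 127
[[158 163 170 172 174 174 175 175 173 168 164 162 165 170 172 152 118]
 [160 156 159 164 171 173 170 166 161 161 163 164 145 131 113  81  39]
 [169 163 159 156 155 158 158 157 162 168 174 161  89  52  26  15   8]
 [171 169 165 153 145 144 149 159 168 173 175 156  57  19   1   0   1]
 [168 162 158 155 156 157 154 156 162 167 172 161 103  85  43  27  10]
 [157 156 159 164 169 170 164 155 154 152 155 165 155 154 138 123  67]
 [161 166 170 171 172 168 153 156 167 146 139 156 164 171 175 171 141]
 [171 173 174 173 172 154 129 139 142 136 123 137 157 160 169 175 166]
 [174 175 175 175 167 128 105 115 112 114 100 123 165 161 160 162 154]
 [176 174 176 176 161  99  75  88  89  83  78 120 172 173 169 163 147]
 [175 176 176 167 129  89  57  60  62  62  74 116 133 160 177 176 166]
 [176 175 168 124  70  72  80  90 105  96  76  79  61 102 148 179 181]
 [175 171 139  62  24  38  66  78  92  82  53  32  18  37  86 148 180]
 [177 162  90  24  14  21  29  37  44  42  30  18  15  14  32  85 148]
 [168 123  42  13  15  18  22  28  36  34  26  20  16  16  14  32  84]
 [125  59  18  11  17  17  18  25  29  28  22  19  16  13  13  12  33]]
```

{"api": "step_arm", "payload": {"increments": [{"grip": 1, "delta_pos": [0.001, -0.0005, 0], "twist": 0}, {"grip": 1, "delta_pos": [0.001, -0.0005, 0], "twist": 0}, {"grip": 1, "delta_pos": [0, 0, 0], "twist": 0}, {"grip": 1, "delta_pos": [0, 0, 0], "twist": 0}]}}

```text
clock: 12.03
position: [0.5864, 0.0018, 0.0063]
ee_rot: [0.612, 0.354, 0.612, -0.354]
contact_force: [-2.0, 0.2, -0.3]
width: 0.0855
```

```bash
python3 l.py s11
```

```text
[0.58638995 0.00183652 0.00629088] [-1.41309305  1.36107358  0.40248436]
[0.66698995 0.00633652] [253.1239776  126.61859704] 253 127
[[158 163 169 172 175 175 175 174 172 169 163 163 163 161 134 126  86]
 [160 155 158 164 170 172 170 166 161 160 163 159 118 105  63  50  22]
 [168 163 157 155 156 158 157 158 162 168 173 155  49  18   8   7   5]
 [171 169 163 152 145 145 148 159 169 173 175 156  48  21   0   0   2]
 [168 163 157 155 157 157 154 156 162 167 172 167 134 116  51  35  19]
 [158 156 160 165 169 167 151 155 159 154 157 169 172 167 139 131  92]
 [161 166 170 171 169 153 140 161 175 146 136 156 164 172 174 174 145]
 [171 173 173 174 164 128 125 149 167 134 117 135 157 160 167 175 159]
 [174 174 175 176 164 110 102 119 126 107  94 124 166 162 160 162 150]
 [175 175 175 175 161  96  72  82  87  74  69 110 172 172 170 163 145]
 [174 175 176 167 133 104  74  60  60  62  74  88 122 146 176 176 167]
 [176 176 165 125  75  81  85  90  90  85  75  55  43  84 146 179 181]
 [175 167 124  60  24  34  57  75  76  65  45  24  18  33  87 146 179]
 [171 138  62  19  15  19  28  35  40  31  24  20  15  15  34  86 147]
 [163  90  24  11  16  18  21  30  34  28  23  18  16  14  14  31  85]
 [123  43  12  12  15  15  19  24  26  25  20  16  17  11   9  10  30]]
```

{"api": "step_arm", "payload": {"increments": [{"grip": 1, "delta_pos": [0.001, -0.0005, 0], "twist": 0}, {"grip": 1, "delta_pos": [0.001, -0.0005, 0], "twist": 0}, {"grip": 1, "delta_pos": [0.0005, -0.0003, 0], "twist": 0}, {"grip": 1, "delta_pos": [0, 0, 0], "twist": 0}, {"grip": 1, "delta_pos": [0, 0, 0], "twist": 0}]}}

```text
clock: 12.5
position: [0.5889, 0.0005, 0.0063]
ee_rot: [0.612, 0.354, 0.612, -0.354]
contact_force: [-1.7, 1.7, 0.5]
width: 0.0856
```

{"api": "step_arm", "payload": {"increments": [{"grip": 1, "delta_pos": [0.001, -0.0005, 0], "twist": 0}, {"grip": 1, "delta_pos": [0.001, -0.0005, 0], "twist": 0}, {"grip": 1, "delta_pos": [0, 0, 0], "twist": 0}, {"grip": 1, "delta_pos": [0, 0, 0], "twist": 0}]}}

```text
clock: 12.83
position: [0.589, 0.0002, 0.0061]
ee_rot: [0.611, 0.353, 0.614, -0.354]
contact_force: [-6.0, 4.7, 3.7]
width: 0.0853
```

```bash
python3 l.py s12
```

```text
[5.88987902e-01 2.09293114e-04 6.12368563e-03] [-6.39589122  4.0482594   3.31900402]
[0.6695879  0.00470929] [252.88595808 125.89580373] 253 126
[[168 172 173 174 174 175 174 176 175 176 174 169 165 154 122 100  54]
 [157 164 169 172 173 173 174 174 172 168 159 136 116  95  54  33  15]
 [160 157 157 164 170 171 170 165 161 161 151  93  47  20   7   4  10]
 [168 163 157 155 155 158 158 158 162 168 157  84  30   7   2   3   9]
 [171 168 164 153 145 145 148 158 168 173 169 142 121  66  40  29  15]
 [168 162 157 155 156 152 140 153 161 164 171 174 169 145 131  99  62]
 [157 157 159 164 166 154 139 155 163 151 154 167 173 175 172 158 127]
 [160 166 170 172 164 133 133 154 163 133 124 144 162 170 175 168 116]
 [171 173 174 173 161 110 112 130 136 110 101 133 157 159 167 159  85]
 [174 173 175 176 160  99  81  93  94  79  84 136 165 163 161 148  84]
 [175 175 177 167 129  86  61  64  64  64  81 108 145 170 169 157 126]
 [175 175 166 124  68  69  89 104 105  94  69  56  80 126 158 176 167]
 [175 166 123  61  26  45  76  89  92  76  39  22  23  51 116 177 180]
 [171 138  62  22  14  23  34  39  43  37  23  18  13  18  62 139 178]
 [160  89  24  13  16  18  24  30  35  33  23  18  16   9  21  71 138]
 [122  42  12  14  15  17  20  25  29  25  16  13  13   7   6  21  70]]
```

Force rose to about 7.5 N while motion stopped, so the foot is against the upstand. Backing straight off.

{"api": "step_arm", "payload": {"increments": [{"grip": 1, "delta_pos": [-0.0026, 0.0015, 0], "twist": 0}, {"grip": 1, "delta_pos": [-0.0026, 0.0015, 0], "twist": 0}, {"grip": 1, "delta_pos": [-0.0052, 0.003, 0], "twist": 0}, {"grip": 1, "delta_pos": [-0.01, 0.004, 0], "twist": 0}, {"grip": 1, "delta_pos": [-0.015, 0.002, 0], "twist": 0}, {"grip": 1, "delta_pos": [-0.02, 0, 0], "twist": 0}, {"grip": 1, "delta_pos": [-0.025, 0, 0], "twist": 0}, {"grip": 1, "delta_pos": [-0.025, 0, 0], "twist": 0}, {"grip": 1, "delta_pos": [-0.025, 0, 0], "twist": 0}, {"grip": 1, "delta_pos": [-0.025, 0, 0], "twist": 0}]}}

```text
clock: 13.72
position: [0.4342, 0.0116, 0.0065]
ee_rot: [0.613, 0.354, 0.612, -0.354]
contact_force: [0.2, 1.1, -0.1]
width: 0.0852
```

{"api": "step_arm", "payload": {"increments": [{"grip": 1, "delta_pos": [-0.01, -0.01, 0.02], "twist": 0}, {"grip": 1, "delta_pos": [-0.01, -0.035, 0.02], "twist": 0}, {"grip": 1, "delta_pos": [0, -0.035, 0.02], "twist": 0}, {"grip": 1, "delta_pos": [0, -0.035, 0.02], "twist": 0}, {"grip": 1, "delta_pos": [0, -0.035, 0.02], "twist": 0}, {"grip": 1, "delta_pos": [0, -0.035, 0.02], "twist": 0}, {"grip": 1, "delta_pos": [0, -0.035, 0.02], "twist": 0}, {"grip": 1, "delta_pos": [0, 0, 0], "twist": 0}, {"grip": 1, "delta_pos": [0, 0, 0], "twist": 0}, {"grip": 1, "delta_pos": [0, 0, 0], "twist": 0}]}}

```text
clock: 14.55
position: [0.4147, -0.2077, 0.1458]
ee_rot: [0.612, 0.354, 0.613, -0.354]
contact_force: [-0.0, -0.4, -0.1]
width: 0.0852
```

Run:
```python
from h import *
t=snap('top','tf');s=snap('side','sf');print(manip.get_state()['position'])
for d in(t,s): 
    p=finial(d,[.670,.005],4);print(p,ray(d,*p,.226)[:2])
b=s['img'][90:290,150:400,::-1];c=t['img'][120:320,180:430,::-1]
cv2.imwrite('pics/cf.png',cv2.convertScaleAbs(cv2.resize(np.hstack([b,c]),None,fx=1.6,fy=1.6,interpolation=cv2.INTER_CUBIC),alpha=1.6,beta=10))
# bystanders: image shift of patches since start
t0,s0=load('t0'),load('s0')
for nm,a,bb,(u,v,w) in(('jar',t0,t,(212,172,32)),('crock',t0,t,(372,182,34)),('salt',t0,t,(147,246,18)),('bowl',t0,t,(431,285,24)),('jar s',s0,s,(206,213,38))):
    tp=a['img'][v-w:v+w,u-w:u+w];r=cv2.matchTemplate(bb['img'][v-w-10:v+w+10,u-w-10:u+w+10],tp,cv2.TM_CCOEFF_NORMED);_,mx,_,l=cv2.minMaxLoc(r);print(nm,np.array(l)-10,round(mx,3))
```

```text
[ 0.41460317 -0.20665989  0.14528734]
(np.float64(290.2326283987915), np.float64(144.3178247734139)) [0.66915599 0.00685764]
(np.float64(253.2759824198552), np.float64(124.59953464322648)) [6.73011209e-01 5.33759530e-04]
jar [0 0] 0.997
crock [0 0] 0.998
salt [0 0] 0.995
bowl [-10  10] 0.11
jar s [0 0] 0.999
```

View pics/cf.png

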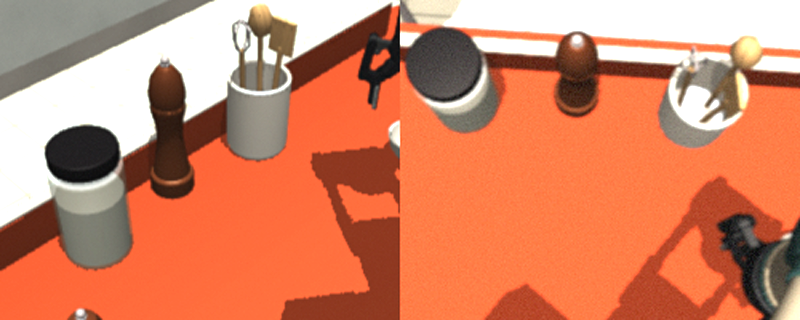

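The mill stands upright in the gap against the kerb (base at about (577,105) in the top half, finial at (.669–.673, .001–.007) m). Jar, crock and salt mill show zero pixel shift. The bowl is only hidden by the raised arm, which never came near it. Handing in.

```bash
python3 -c "
from h import *
print(manip.sign_off(),manip.get_state()['contact_force'])"
```

```text
the job is handed in; nothing more can be done
the job is handed in; nothing more can be done
```

The pepper mill is back in its place, standing upright against the upstand about midway between the jar and the crock, and the job is handed in; no verdict was reported.

I pushed it there low on its foot with the corner of one open finger, in slow steps. I turned the gripper for this because the outer knuckle would otherwise have touched the mill's waist first. It took about 15 s.

**Last checks:**
- **Mill position:** about (0.67, 0.004) m, against a target of (0.671, 0). The two cameras differ by about 4 mm in x and 6 mm in y.
- **Contact with the upstand:** the push force rose to about 7.5 N as the mill stopped moving, so I take the foot to be touching.
- **Bystanders:** the jar, crock and salt mill showed no shift in the images.
- **Not confirmed:** the bowl was hidden by the arm in the final picture. The gripper passed about 120 mm to its side and about 100 mm above its rim.
- **Failed reading:** midway, the top camera's view of the mill was blocked by the wrist and gave a wrong position. I used the side camera from there until the arm was clear.

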